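Set the drill-driver for the radio's cover screws

TASK

Set up the cordless drill-driver that stands in its charging dock for the car radio's cover screws: push the gear slide on its top fully forward, towards the chuck, and turn the numbered clutch collar until 6 has clicked in at the index mark. Do not disturb the other things on the bench.

Things in the scene. Friction and masses are not known exactly. Their poses are not given: they have to be found in the camera images.
- driver: Compact pistol-shaped cordless drill-driver, dark grey, held in a black charging dock (130 x 104 mm in plan) that is fixed to the bench: it cannot tip, move or be lifted. 230 mm long, about 220 mm tall. Origin: centre of the dock's underside, on the bench. x = the way the nose (chuck) points, level; z up; y to the driver's left.
- index (a point): White index mark on top of the driver's round housing, just behind the clutch collar: 34.5 mm ahead of the driver's origin, 29 mm above the barrel's axis. The axis runs along the driver's x at y = 0, 180 mm above the bench. The housing has radius 29 mm from x = -84 to 26 mm, tapering to 26 mm at x = 45 mm. It is fixed.
- collar (a point): Point on the clutch collar's axis (180 mm above the bench), 69.5 mm ahead of the driver's origin, midway along the collar's ribs; it stays put as the collar turns. Collar: black plastic drum of radius 26.5 mm, x = 46.5 to 82.5 mm. White numerals 1 to 9, 30 degrees apart, ring its rear 11 mm. In front of it: the chuck, radius 21 mm, to x = 124 mm, and a thin bit to x = 146 mm.
- rib1 (a point): On the outer face (33.5 mm from the axis), midway along, of the collar rib in line with the numeral 1; turns with the collar. Six straight ribs, 60 degrees apart, run parallel to the axis over 24 mm (12 mm to either side of this point), each 6 mm wide and 7 mm proud of the drum: one in line with each of 1, 3, 5, 7 and 9, and one midway between 9 and 1.
- clutch_collar (a joint): Collar's angle (rad) about the driver's x axis: 0 = numeral 1 at the index mark; numeral n is there at (n-1)*0.5236, so 6 at 2.618. Grows as the collar's top moves to the driver's right (-y). A rib's angle from the top towards -y is this value plus k*60 degrees. Stops just outside 1 and 9. Sprung clicks: it snaps to the nearer numeral; a click takes 4 to 5 N at a rib. Starts from 1 to 4.
- gear_button (a point): Centre of the top of the gear slide, a grey ridged thumb button on top of the housing, 22 mm long along the driver's x and 20 mm wide, 219.7 mm above the bench. The black track that it slides along is 26 mm wide, from x = -23 to 25 mm, its surface 210.5 mm above the bench, so the button stands 9 mm proud of it.
- gear_slide (a joint): Travel of the gear slide (m) along the driver's x towards the chuck: 0 = fully back (high gear), 0.012 = fully forward (low gear), against a firm stop. Starts within 2 mm of fully back. It needs about 3 to 4 N and stays where it is left.
- screwdriver: Bystander: loose hand screwdriver, 200 mm, lying beside the dock. Origin at its middle, on the bench; x from handle to blade.
- multimeter: Bystander: loose hand-held multimeter lying on its back beside the dock, 175 x 84 x 43 mm. Origin at the centre of its underside.
- bit_block: Bystander: loose black block with screwdriver bits, 110 x 72 x 33 mm, in front of the dock under and beyond the chuck. Origin at the centre of its underside.
- radio_front: Bystander: loose car-radio front panel with a knob, 50 x 182 x 31 mm, lying face up. Origin at the centre of its underside.
- speaker_a: Bystander: loose black loudspeaker box, 92 x 84 x 118 mm tall, at the far left. Origin at the centre of its underside.
- speaker_b: Bystander: loose black loudspeaker box, 92 x 84 x 118 mm tall, on the right. Origin at the centre of its underside.
- tape: Bystander: loose roll of black tape lying flat, 90 mm across, 20 mm high, near left. Origin at the centre of its underside.
There are look-alikes about, which are no part of the job. Leave any yellow look-alike of the driver alone.

How it is judged (in metres and radians):
At the end, for the whole second after the job is handed in: The clutch collar rests clicked in with 6 at the index mark (within 0.12 rad, a quarter of a click) and the gear slide is within 1.5 mm of its forward end (value of joint clutch_collar between 2.498 and 2.738 rad and value of joint gear_slide above 0.0105 m and velocity of joint clutch_collar between -0.1 and 0.1 rad/s); the robot touches nothing.
It fails at once if a bystander is shoved out of place (by more than 25 mm) (distance of any of screwdriver, multimeter, bit_block, radio_front, speaker_a, speaker_b, tape from where it was at the start of the episode above 0.025 m).
It also fails if it takes over 61 s, if anything falls off the work surface, if the arm or the gripper's body presses on something with over 40 N, if the wrist force passes 120 N, or if a joint passes its speed limit or range.

ROBOT

A 6-joint arm with a two-finger parallel gripper is mounted at the origin on the work surface. World frame = base frame: x ahead of the robot, y to its left, z up, the work surface at z = 0. Lengths are in m, angles in degrees, forces in N, time in s.
With the tool pointing down it reaches from about 0.375 to 0.925 m from the base axis. Payload 5.7 kg.
Tool frame: the origin (TCP) lies on the centre line of the jaws, within the pads' length; the fingertips stand 14 mm ahead of it and the grasp point (between the pads) lies 5 mm behind it; z points along the fingers, y is the line along which they close (so a half turn about z gives the same grasp; the last joint's range is limited). The gripper opens to 85 mm and grips with 20 to 120 N. Pads are 22 mm wide; open, the fingers measure 114 mm over their backs; the gripper's body (76 mm by 85 mm) begins 54 mm behind the grasp point. The pads swing forward as they close: fully open they stand 13 mm farther back than shut.
Start: joints at [65.311, 20.558, 86.54, -0, 72.909, -6.595], TCP at [0.186, 0.57, 0.245] pointing down, gripper open.
Joint ranges: [-170.27, 170.27], [-57.76, 135], [12.27, 136.19], [-55.21, 235.2], [11.17, 155.16], [-170.74, 170.74]. Speed limits (degrees/s): [136.94, 136.94, 180, 180, 180, 180].

INTERFACE

Orientations are given as a 3x3 rotation matrix whose columns are the frame's x, y, z axes.
In Python, from rig import arm gives the robot as it stands.
- The arm moves only by the tool apply_moves, never from a script. Its argument "motion" is a list of rows, each a list of 3 entries, a list of its own where there are three numbers: the shift along the tool's x, y, z in mm, then the turn, a rotation vector about the tool's x, y, z in rad, then the closure in counts, from 0 (fully open) to 255 (shut). A call has exactly 10 rows; each row is the pose to reach, as a shift and turn from the pose commanded when the call began, along the tool's axes at that moment; what a row does not reach only later rows make up. A row lasts 1/8 s, in which the tool goes at most 62.5 mm and 10.7 degrees, less where a joint would pass 70% of its speed; a pose out of reach is approached as far as the arm can. A call with a gripper value outside its range is refused whole. The fingers move at their own pace and stop on an object; the grip force is fixed at half the most. Time passes only in rows, so rows that repeat a pose let the fingers close, or fill a call up. It gives the time, the measured TCP pose, the force, the opening and the grip force at its end, in the units of the state.
- arm.get_obs(): the state, without advancing time (a new reading comes with each control period).
- arm.snapshot(name): name is "scene" or "top" or "wrist"; returns the picture (480x640x3 uint8, red, green, blue); there is no depth.
- arm.camera_info(name): a dict with "fx", "fy", "cx", "cy" (pixels), "k1" (the pictures are not rectified: a ray, as slopes to the right and down, at radius r is drawn at 1 + k1 r^2 times it, then the intrinsics apply), "R" (3x3) and "t" (3): a world point X has camera coordinates R X + t. Camera axes: x right, y down, z forward; pixel columns grow to the right and rows downward; lengths in m; the calibration is good to about 2 mm. A picture is of the moment at which its call begins: read the wrist's pose just before it. camera_info takes no time and is no camera call; for the wrist camera it gives the pose at the moment of the call.
- arm.sign_off(): hands the job in; it is judged then, once.
The state is a dict: "time_s": time; "q": joint angles; "qd": joint speeds; "joint_efforts": joint torques, N m; "position": TCP position; "ee_rot": TCP orientation; "ft_force": force on the tool from outside, world axes, zero at the start; "ft_torque": the same for the moment, N m; "finger_gap": finger opening in m; "gripper_force": force on a finger pad.
Only numpy, scipy, OpenCV 4.12 (cv2) and the standard library are available. Lean on these libraries where they do the work, as an engineer would, in place of code of your own. Each camera call takes 0.05 s, during which the arm holds its last target. There are 200 camera calls.

## Working session

There is one attempt and no reset: what is moved stays moved. The work goes in short steps, Python scripts to look and compute and a tool call to move; the robot and the scene stay as the last step left them, time stands still between calls to the robot, and variables do not carry over. Pictures are saved under pics/ and viewed, at most 10 in all, crops included, and the job is handed in when it is done.

Besides the shell and the picture viewer there is one more tool, called after "Call:" as name([rows], argument=value, ...), one row to a line, values as JSON. apply_moves: Moves the arm, as the interface text tells. Its arguments: {"type":"object","properties":{"motion":{"type":"array"}},"required":["motion"]}

```bash
mkdir -p pics; ls
python3 - <<'E'
from rig import arm
import cv2,json
for n in("scene","top"):
    cv2.imwrite(f"pics/{n}0.png",arm.snapshot(n)[:,:,::-1])
    c=arm.camera_info(n);print(n,c)
o=arm.get_obs();print(o)
E
```

```text
pics
scene {'fx': 453.0105958766069, 'fy': 453.0105958766069, 'cx': 325.74161993900674, 'cy': 241.1035938958001, 'k1': 0.01251137958738385, 'R': array([[ 0.81049527,  0.58573339, -0.00371533],
       [ 0.40150947, -0.56017555, -0.72456435],
       [-0.42648277,  0.58576424, -0.68919714]]), 't': array([-0.3687026 , -0.13465927,  1.49712735])}
top {'fx': 515.3088532489742, 'fy': 515.3088532489742, 'cx': 324.08019198993435, 'cy': 233.9091562242251, 'k1': -0.14486437952730705, 'R': array([[ 0.00700709, -0.99991968,  0.01056139],
       [-0.99111498, -0.00834748, -0.13274567],
       [ 0.13282316, -0.00953739, -0.99109386]]), 't': array([-0.08049501,  0.55449822,  1.57680986])}
{'time_s': 0.1, 'q': array([ 6.53117913e+01,  2.05948131e+01,  8.65945141e+01,  4.72539207e-05,
        7.29089543e+01, -6.59495399e+00]), 'qd': array([-0.08169793, -0.09065883, -0.16467673,  0.06550829, -0.02952324,
        0.08062199]), 'joint_efforts': array([-2.88859537e-04, -5.28654778e+01, -2.79351658e+01, -1.86340130e-04,
        5.08082681e-03, -6.31805541e-08]), 'position': array([0.18609162, 0.56977109, 0.24451571]), 'ee_rot': array([[-9.50552154e-01,  3.10564145e-01, -7.17178095e-04],
       [ 3.10564910e-01,  9.50550897e-01, -1.55821528e-03],
       [ 1.97788484e-04, -1.70389524e-03, -9.99998529e-01]]), 'ft_force': array([-0.26660832, -0.7215659 , -1.16975516]), 'ft_torque': array([-0.0455112 , -0.01092387, -0.00771381]), 'gripper_force': 0.0, 'finger_gap': 0.08515290844438007}
```

View pics/scene0.png

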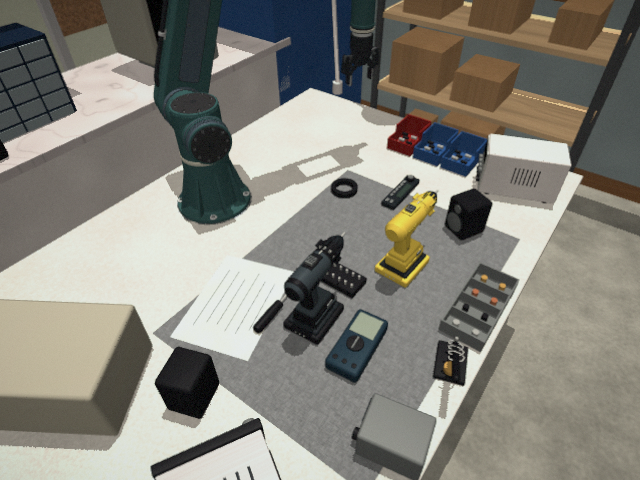

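View pics/top0.png

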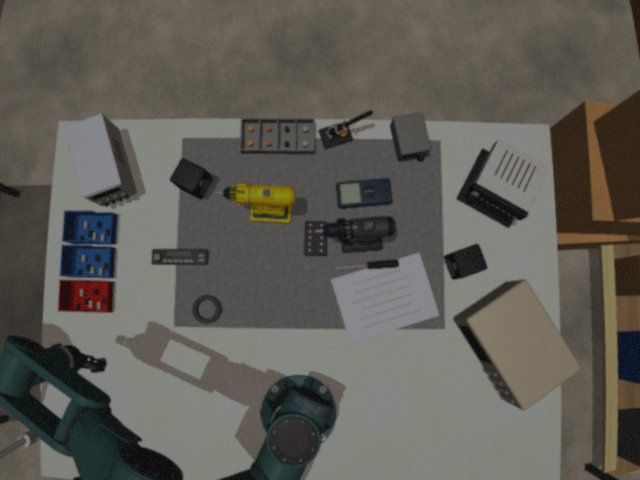

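The grey driver sits at about (360,231) in the top view with its nose to the left (+y world). The screwdriver is on its near side at (380,265), the multimeter on the far side at (363,192), and the bit block under the chuck at (316,238). I'll enlarge both views next.

```bash
cat > h.py <<'E'
import numpy as np,cv2
def ray(c,u,v):
    d=np.array([(u-c['cx'])/c['fx'],(v-c['cy'])/c['fy']]);p=d.copy()
    for _ in range(20): p=d/(1+c['k1']*(p@p))
    R=np.array(c['R']);return -R.T@c['t'],R.T@np.array([*p,1])
def onz(c,u,v,z):
    o,d=ray(c,u,v);return o+d*(z-o[2])/d[2]
def proj(c,X):
    x=np.array(c['R'])@np.array(X)+c['t'];p=x[:2]/x[2];p=p*(1+c['k1']*(p@p))
    return np.array([p[0]*c['fx']+c['cx'],p[1]*c['fy']+c['cy']])
E
python3 - <<'E'
import cv2,numpy as np
a=cv2.imread('pics/top0.png')[200:270,290:410];b=cv2.imread('pics/scene0.png')[215:345,240:380]
a=cv2.resize(a,(720,420),interpolation=cv2.INTER_CUBIC)
a=cv2.convertScaleAbs(a,alpha=1.8,beta=10)
cv2.imwrite('pics/c1.png',a)
from h import *
from rig import arm
c=arm.camera_info('top')
print(onz(c,397,229,.18),onz(c,325,229,.18))
E
```

```text
[ 0.55196666 -0.2840054   0.18      ] [ 0.55016362 -0.07737304  0.18      ]
```

View pics/c1.png

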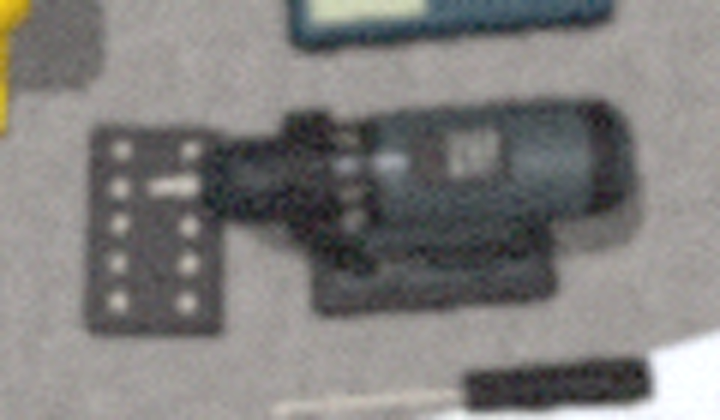

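The enlarged crop (6x, offset 290,200) shows these points:
- Index mark at about (390,162)
- Bit tip at (150,186)
- Button centre at (472,152)

The numerals sit either side of (345,165). From these I'll work out the pose and where the wrist camera should go.

Run:
```python
from h import *
from rig import arm
c=arm.camera_info('top')
f=lambda u,v:(290+(u+.5)/6-.5,200+(v+.5)/6-.5)
I=onz(c,*f(390,162),.209);T=onz(c,*f(150,186),.18);B=onz(c,*f(472,152),.2197);C=onz(c,*f(208,180),.18)
print(I,T,B,C)
for P in(T,C):
  d=(P-I)[:2];print(np.linalg.norm(d),np.degrees(np.arctan2(d[1],d[0])))
w=arm.camera_info('wrist');o=arm.get_obs();R=o['ee_rot']
print(w['fx'],w['k1'],'cam pos in tool',R.T@(-w['R'].T@w['t']-o['position']),'cam axes in tool\n',R.T@w['R'].T)
```

```text
[ 0.55355799 -0.15998644  0.209     ] [ 0.54534359 -0.04765974  0.18      ] [ 0.55699929 -0.19741986  0.2197    ] [ 0.54846201 -0.07524194  0.18      ]
0.11262666333196948 94.18256883859833
0.0848975813573868 93.44124977143625
366.6911140399761 -0.06633036125747595 cam pos in tool [ 0.08040813 -0.00114531 -0.12895069] cam axes in tool
 [[-1.97131844e-04 -9.48860465e-01 -3.15695707e-01]
 [ 9.99999961e-01 -1.23927247e-04 -2.51958358e-04]
 [ 1.99950025e-04 -3.15695744e-01  9.48860452e-01]]
```

Call:
apply_moves([
  [[-30,-35,-30],[0,0,0],0],
  [[-65,-75,-55],[0,0,0.15],0],
  [[-105,-120,-55],[0,0,0.3],0],
  [[-140,-165,-55],[0,0,0.45],0],
  [[-180,-210,-55],[0,0,0.6],0],
  [[-220,-255,-55],[0,0,0.75],0],
  [[-255,-300,-55],[0,0,0.9],0],
  [[-295,-345,-55],[0,0,1.05],0],
  [[-330,-390,-55],[0,0,1.187],0],
  [[-365,-428,-55],[0,0,1.187],0],
])

```text
time_s: 1.35
position: [0.4003, 0.0481, 0.3002]
ee_rot: [[-0.066, 0.998, -0.0], [0.998, 0.066, -0.0], [-0.0, -0.0, -1.0]]
ft_force: [1.1, -0.3, 0.2]
finger_gap: 0.0853
gripper_force: 0.0
```

Call:
apply_moves([
  [[-40,20,0],[0,0,0],0],
  [[-90,45,0],[0,0,0],0],
  [[-140,68,0],[0,0,0],0],
  [[-190,92,0],[0,0,0],0],
  [[-235,115,0],[0,0,0],0],
  [[-275,133,0],[0,0,0],0],
  [[-292,140,0],[0,0,0],0],
  [[-292,140,0],[0,0,0],0],
  [[-292,140,0],[0,0,0],0],
  [[-292,140,0],[0,0,0],0],
])

```text
time_s: 2.6
position: [0.5593, -0.2302, 0.3006]
ee_rot: [[-0.069, 0.998, -0.0], [0.998, 0.069, 0.0], [0.0, -0.0, -1.0]]
ft_force: [-0.7, 0.4, 0.5]
finger_gap: 0.0854
gripper_force: 0.0
```

```bash
cat > look.py <<'E'
import sys,pickle,cv2
from rig import arm
n=sys.argv[1];c=arm.camera_info('wrist');o=arm.get_obs()
cv2.imwrite(f'pics/{n}.png',arm.snapshot('wrist')[:,:,::-1]);pickle.dump(c,open(n+'.pkl','wb'))
print(o['time_s'],o['position'],o['q'].round(1),o['ft_force'].round(1))
E
python3 look.py w1
```

```text
2.6 [ 0.55932189 -0.23019191  0.30058986] [-28.9  18.5  81.6   0.   79.9 -32.9] [-0.7  0.4  0.5]
```

View pics/w1.png

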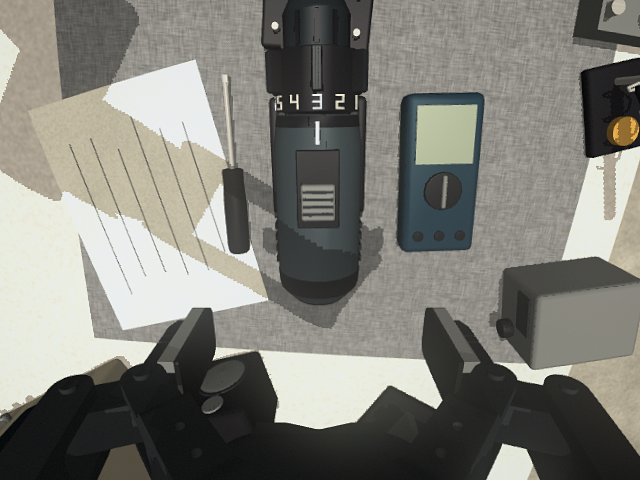

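The wrist view shows numeral 3 at the index, so the collar is at 60° and needs 90° more, which is 3 clicks. Points in the picture:
- Index mark at (317,132)
- Track from (318,150) to (318,228)
- Button spanning rows 183–221
- Top rib at (317,70)

Run:
```python
from h import *
import pickle
c=pickle.load(open('w1.pkl','rb'))
for n,u,v,z in[('idx',317,132,.209),('trF',317.5,150,.2105),('trB',318.5,228,.2105),('btn F',318,183,.2197),('btnB',319,221,.2197),('rib',316.5,70,.2135),('trL',296.5,190,.2105),('trR',339.5,190,.2105)]: print(n,onz(c,u,v,z))
a=cv2.imread('pics/w1.png')[40:240,230:400];cv2.imwrite('pics/w1c.png',cv2.resize(a,None,fx=3,fy=3,interpolation=cv2.INTER_CUBIC))
```

```text
idx [ 0.55386209 -0.15909775  0.209     ]
trF [ 0.55485182 -0.1692225   0.2105    ]
trB [ 0.55873535 -0.21676368  0.2105    ]
btn F [ 0.55638545 -0.18701588  0.2197    ]
btnB [ 0.55853975 -0.20962743  0.2197    ]
rib [ 0.55135   -0.1260227  0.2135   ]
trL [ 0.54381592 -0.19375247  0.2105    ]
trR [ 0.56973147 -0.19195664  0.2105    ]
```

View pics/w1c.png

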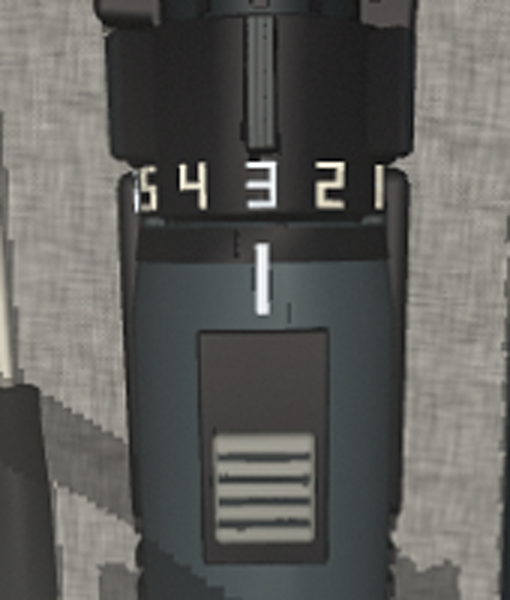

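Call:
apply_moves([
  [[0,0,0],[0,0,-0.01],255],
  [[0,0,10],[0,0,-0.01],255],
  [[0,0,20],[0,0,-0.01],255],
  [[0,0,30],[0,0,-0.01],255],
  [[0,0,40],[0,0,-0.01],255],
  [[0,0,50],[0,0,-0.01],255],
  [[0,0,58],[0,0,-0.01],255],
  [[0,0,64],[0,0,-0.01],255],
  [[0,0,69],[0,0,-0.01],255],
  [[0,0,72],[0,0,-0.01],255],
])

```text
time_s: 3.9
position: [0.5599, -0.2317, 0.2281]
ee_rot: [[-0.078, 0.997, -0.0], [0.997, 0.078, -0.0], [-0.0, -0.0, -1.0]]
ft_force: [-0.4, 0.5, 0.4]
finger_gap: -0.0001
gripper_force: 0.0
```

```bash
python3 look.py w2
```

```text
3.9 [ 0.55990778 -0.23170449  0.22811265] [-29.   21.9  87.   -0.   71.1 -33.5] [-0.4  0.5  0.4]
```

View pics/w2.png

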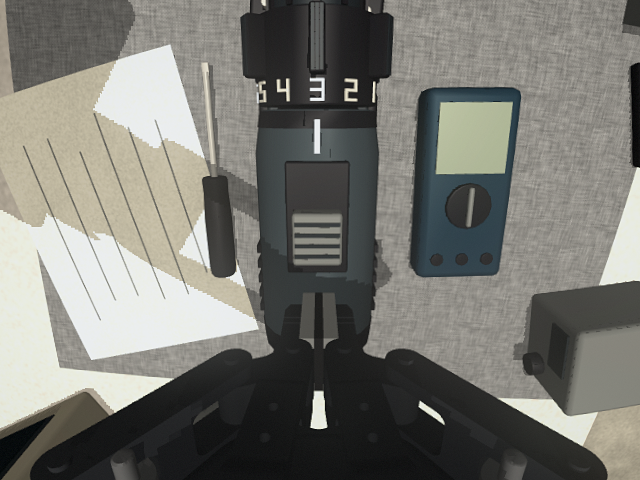

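The closed fingertips at (319,295) are centred behind the button, whose rear edge is at row 265. Next is the forward push.

Call:
apply_moves([
  [[5,0,0],[0,0,0],255],
  [[9,0,0],[0,0,0],255],
  [[12,0,0],[0,0,0],255],
  [[14,0,0],[0,0,0],255],
  [[16,0,0],[0,0,0],255],
  [[18,0,0],[0,0,0],255],
  [[20,0,0],[0,0,0],255],
  [[21,0,0],[0,0,0],255],
  [[22,0,0],[0,0,0],255],
  [[22,0,0],[0,0,0],255],
])

```text
time_s: 5.2
position: [0.5583, -0.2097, 0.2285]
ee_rot: [[-0.078, 0.997, 0.0], [0.997, 0.078, -0.0], [-0.0, 0.0, -1.0]]
ft_force: [0.1, -2.4, 2.1]
finger_gap: -0.0003
gripper_force: 1.3
```

Call:
apply_moves([
  [[1,0,0],[0,0,0],255],
  [[1,0,0],[0,0,0],255],
  [[2,0,0],[0,0,0],255],
  [[2,0,0],[0,0,0],255],
  [[2.5,0,0],[0,0,0],255],
  [[2.5,0,0],[0,0,0],255],
  [[3,0,0],[0,0,0],255],
  [[3,0,0],[0,0,0],255],
  [[3,0,0],[0,0,0],255],
  [[3,0,0],[0,0,0],255],
])

```text
time_s: 6.45
position: [0.5581, -0.2072, 0.2284]
ee_rot: [[-0.078, 0.997, 0.0], [0.997, 0.078, -0.001], [-0.001, 0.0, -1.0]]
ft_force: [0.2, -4.6, 1.6]
finger_gap: 0.0
gripper_force: 2.6
```

Call:
apply_moves([
  [[0.5,0,0],[0,0,0],255],
  [[1,0,0],[0,0,0],255],
  [[1,0,0],[0,0,0],255],
  [[1.5,0,0],[0,0,0],255],
  [[1.5,0,0],[0,0,0],255],
  [[1.5,0,0],[0,0,0],255],
  [[2,0,0],[0,0,0],255],
  [[2,0,0],[0,0,0],255],
  [[2,0,0],[0,0,0],255],
  [[2,0,0],[0,0,0],255],
])

```text
time_s: 7.7
position: [0.5581, -0.207, 0.2285]
ee_rot: [[-0.078, 0.997, 0.001], [0.997, 0.078, -0.004], [-0.004, 0.0, -1.0]]
ft_force: [-0.4, -11.1, 1.0]
finger_gap: 0.0002
gripper_force: 5.2
```

```bash
python3 look.py w3
```

```text
7.7 [ 0.55810115 -0.20695089  0.22847925] [-26.9  21.   88.4  -0.2  70.5 -31.3] [ -0.4 -11.1   1. ]
```

View pics/w3.png

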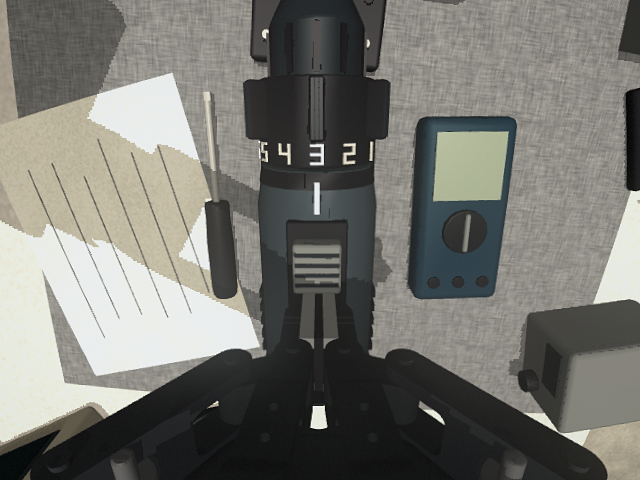

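The push stalled against the stop: the force rose to 11 N while the tool moved only 0.2 mm. The button has moved forward, with its front edge at row 241. Next I back off, lift, open, and go to the collar standoff tilted 30° towards the robot.

Call:
apply_moves([
  [[-8,0,0],[0,0,0],255],
  [[-8,0,-35],[0,0,0],200],
  [[-8,0,-75],[0,0,0],100],
  [[20,-15,-80],[-0.15,0,0],0],
  [[50,-30,-75],[-0.3,0,0],0],
  [[75,-45,-65],[-0.42,0,0],0],
  [[80.5,-45,-50],[-0.524,0,0],0],
  [[80.5,-45,-40],[-0.524,0,0],0],
  [[80.5,-45,-30],[-0.524,0,0],0],
  [[80.5,-45,-30],[-0.524,0,0],0],
])

```text
time_s: 9.0
position: [0.5077, -0.1284, 0.2579]
ee_rot: [[-0.079, 0.864, 0.498], [0.997, 0.068, 0.04], [0.001, 0.499, -0.867]]
ft_force: [-0.2, 0.4, -0.1]
finger_gap: 0.0857
gripper_force: 0.0
```

```bash
python3 look.py w4
python3 - <<'E'
from h import *
from rig import arm
import pickle
c=pickle.load(open('w3.pkl','rb'))
print('btnF',onz(c,317,241,.2197),'trF',onz(c,317,221,.2105))
o=arm.get_obs();R=o['ee_rot'];a=np.radians(94.6);ux=np.array([np.cos(a),np.sin(a),0])
A=np.array([.5567,-.1938,.18])+.0695*ux
print('axis-TCP in tool mm',R.T@(A-o['position'])*1e3,'x axis in tool',R.T@ux,o['finger_gap'])
E
```

```text
9.0 [ 0.50767822 -0.12840938  0.25793645] [-34.5   2.5 116.4  28.9  40.6 -57.8] [-0.2  0.4 -0.1]
btnF [ 0.55531449 -0.17438273  0.2197    ] trF [ 0.55485375 -0.16879671  0.2105    ]
axis-TCP in tool mm [ 0.55616943 -1.59575421 89.63132944] x axis in tool [ 9.99998530e-01 -1.57149894e-03 -6.85604750e-04] 0.08558743616230015
```

View pics/w4.png

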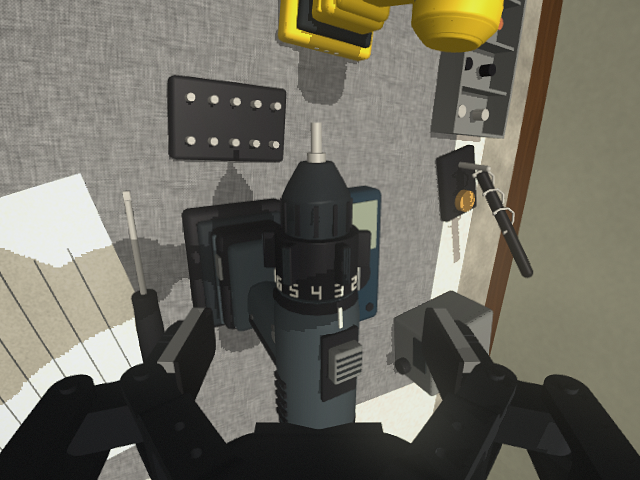

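The gripper is open and straddling the collar, with the pads at columns 195 and 452 and the collar centred at about 317. That agrees with the computed −1.6 mm offset. Next I advance and close.

Call:
apply_moves([
  [[0.5,-1.5,15],[0,0,0],0],
  [[0.5,-1.5,30],[0,0,0],0],
  [[0.5,-1.5,45],[0,0,0],0],
  [[0.5,-1.5,60],[0,0,0],0],
  [[0.5,-1.5,72],[0,0,0],0],
  [[0.5,-1.5,83],[0,0,0],0],
  [[0.5,-1.5,92],[0,0,0],0],
  [[0.5,-1.5,98],[0,0,0],0],
  [[0.5,-1.5,98],[0,0,0],0],
  [[0.5,-1.5,98],[0,0,0],0],
])

```text
time_s: 10.3
position: [0.5542, -0.1239, 0.1729]
ee_rot: [[-0.078, 0.863, 0.499], [0.997, 0.068, 0.039], [-0.0, 0.501, -0.866]]
ft_force: [-0.1, 0.3, 0.0]
finger_gap: 0.0854
gripper_force: 0.0
```

Call:
apply_moves([
  [[0,0,0],[0,0,0],30],
  [[0,0,0],[0,0,0],60],
  [[0,0,0],[0,0,0],80],
  [[0,0,0],[0,0,0],100],
  [[0,0,0],[0,0,0],100],
  [[0,0,0],[0,0,0],100],
  [[0,0,0],[0,0,0],100],
  [[0,0,0],[0,0,0],100],
  [[0,0,0],[0,0,0],100],
  [[0,0,0],[0,0,0],100],
])

```text
time_s: 11.55
position: [0.5544, -0.1239, 0.1737]
ee_rot: [[-0.078, 0.862, 0.5], [0.997, 0.067, 0.039], [-0.0, 0.502, -0.865]]
ft_force: [-3.8, 1.3, 7.6]
finger_gap: 0.0653
gripper_force: 63.9
```

Call:
apply_moves([
  [[0,-0.8,0],[0.1,0,0],100],
  [[0,-1.6,-0.2],[0.2,0,0],100],
  [[0,-2.4,-0.4],[0.3,0,0],100],
  [[0,-3.1,-0.6],[0.4,0,0],100],
  [[0,-3.8,-1],[0.5,0,0],100],
  [[0,-4.5,-1.4],[0.6,0,0],100],
  [[0,-5.2,-1.9],[0.7,0,0],100],
  [[0,-5.7,-2.4],[0.8,0,0],100],
  [[0,-6.3,-3],[0.9,0,0],100],
  [[0,-6.7,-3.7],[1.0,0,0],100],
])

```text
time_s: 12.8
position: [0.5475, -0.1244, 0.1738]
ee_rot: [[-0.078, 0.886, -0.457], [0.997, 0.069, -0.036], [-0.001, -0.459, -0.888]]
ft_force: [1.0, 0.4, 2.8]
finger_gap: 0.0654
gripper_force: 70.7
```

Call:
apply_moves([
  [[0,-0.8,0],[0.1,0,0],100],
  [[0,-1.6,-0.2],[0.2,0,0],100],
  [[0,-2.4,-0.4],[0.3,0,0],100],
  [[0,-3.1,-0.6],[0.4,0,0],100],
  [[0,-3.8,-1],[0.5,0,0],100],
  [[0,-4.3,-1.3],[0.57,0,0],100],
  [[0,-4.3,-1.3],[0.58,0,0],100],
  [[0,-4.3,-1.3],[0.58,0,0],100],
  [[0,-4.3,-1.3],[0.58,0,0],100],
  [[0,-4.3,-1.3],[0.58,0,0],100],
])

```text
time_s: 14.05
position: [0.5445, -0.1247, 0.1765]
ee_rot: [[-0.078, 0.494, -0.866], [0.997, 0.038, -0.068], [-0.001, -0.869, -0.495]]
ft_force: [6.0, 1.4, 5.0]
finger_gap: 0.0652
gripper_force: 71.3
```

Call:
apply_moves([
  [[0,0,0],[0,0,0],60],
  [[0,0,0],[0,0,0],0],
  [[0,0,0],[0,0,0],0],
  [[0,0,0],[0,0,0],0],
  [[0,0,-10],[0,0,0],0],
  [[0,0,-25],[0,0,0],0],
  [[0,0,-45],[0,0,0],0],
  [[0,0,-65],[0,0,0],0],
  [[0,0,-85],[0,0,0],0],
  [[0,0,-105],[0,0,0],0],
])

```text
time_s: 15.3
position: [0.6353, -0.1174, 0.228]
ee_rot: [[-0.078, 0.491, -0.868], [0.997, 0.038, -0.068], [-0.0, -0.87, -0.493]]
ft_force: [0.3, 0.1, 0.3]
finger_gap: 0.0853
gripper_force: 0.0
```

```bash
python3 look.py w5
```

```text
15.3 [ 0.63533963 -0.11741035  0.2280066 ] [ -9.8  60.4  36.4 -19.9 141.1 -22.9] [0.3 0.1 0.3]
```

View pics/w5.png

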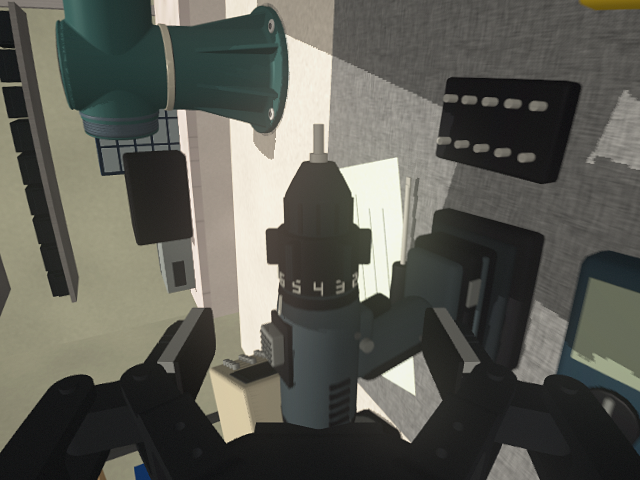

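Seen from the +60° side, 4 is centred, so 6 should be on top. I'll go vertical above it to confirm.

Call:
apply_moves([
  [[0,-35,-20],[0,0,0],0],
  [[0,-70,-40],[0,0,0],0],
  [[0,-90,-45],[-0.15,0,0],0],
  [[-15,-100,-35],[-0.3,0,0],0],
  [[-30,-105,-20],[-0.45,0,0],0],
  [[-45,-112,-5],[-0.6,0,0],0],
  [[-60,-116,10],[-0.75,0,0],0],
  [[-70,-120,20],[-0.9,0,0],0],
  [[-70,-121,28],[-1.05,0,0],0],
  [[-70,-121,28],[-1.05,0,0],0],
])

```text
time_s: 16.6
position: [0.5527, -0.1935, 0.3195]
ee_rot: [[-0.076, 0.997, -0.007], [0.997, 0.076, 0.0], [0.001, -0.007, -1.0]]
ft_force: [0.6, -1.0, 0.6]
finger_gap: 0.0854
gripper_force: 0.0
```

```bash
python3 look.py w6
python3 - <<'E'
import cv2
a=cv2.imread('pics/w6.png')[0:300,160:480];cv2.imwrite('pics/w6c.png',cv2.resize(a,None,fx=2,fy=2,interpolation=cv2.INTER_CUBIC))
E
```

```text
16.6 [ 0.55270095 -0.19351049  0.31949899] [-25.9  16.3  82.2  -0.2  81.9 -30.3] [ 0.6 -1.   0.6]
```

View pics/w6c.png

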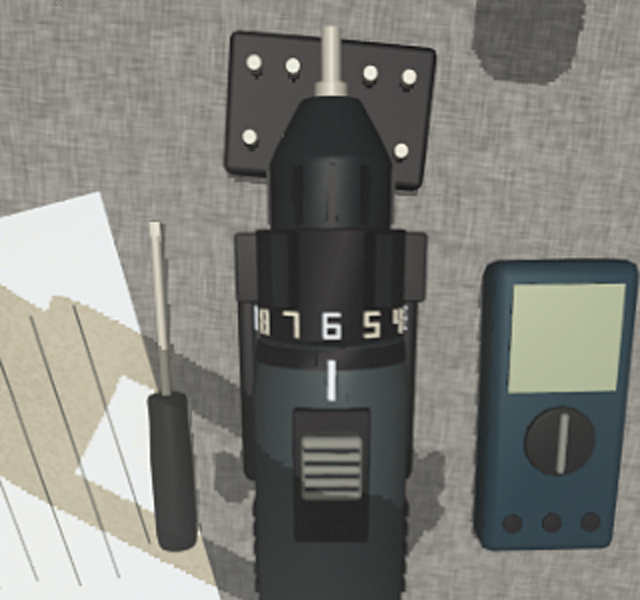

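The 6 at crop (331,326) lines up with the index mark at (331,380). The button spans crop rows 437–500, so I'll check its travel before handing in.

Run:
```python
from h import *
import pickle
from rig import arm
c=pickle.load(open('w6.pkl','rb'))
ux=np.array([-.08,.997,0])
I=onz(c,160+331/2,380/2,.209)
g=lambda r,z:(onz(c,160+331/2,r/2,z)-I)@ux*1e3+34.5
b=(g(437,.2197)+g(500,.2197))/2; t=(g(409,.2105)+g(541,.2105))/2
c=pickle.load(open('w1.pkl','rb'))
b1=((onz(c,318,183,.2197)+onz(c,319,221,.2197))/2-onz(c,317,132,.209))@ux*1e3+34.5
print(b,t,b1,'travel',b-b1)
if b-b1>9.5: print(arm.sign_off())
```

```text
7.092134352554094 1.2415477457598705 -4.894271734973891 travel 11.986406087527985
the job is handed in; nothing more can be done
None
```

The job is handed in: the clutch collar has 6 at the index mark, the gear slide is pushed forward to its stop (about 12 mm of travel), and the robot is clear of everything with no bystander touched.

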